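# Fit the feed handle into the loaf rail's slide bar

### The job

Take the feed handle out of its wooden holder, put its foot down through the square window of the loaf-cutting rail, and slide it gently along the slot, resting on the slide bar, until it drops into the bar's hidden notch. Stop there without shoving the bar, make sure the foot is fully down in the notch, and leave the handle standing upright; do not disturb the loaves or the shaker.

Things in the scene. Friction and masses are not known exactly. Their poses are not given: they have to be found in the camera images.
- grip (a point): Feed handle, centre of its grip. One loose upright piece 92 mm tall, 0.13 to 0.21 kg: a round steel foot 22 mm across, 8 mm thick; a steel neck 10 mm across; a round black grip 24 mm across, from 46 to 92 mm above the foot's underside. This point is on its axis, 69 mm above the underside; z points up along it.
- foot (a point): Centre of the underside of the feed handle's foot; z points up along the handle.
- holder: Fixed wooden block 70 x 70 x 22 mm; the handle stands at the start in the round hole in its middle (26 mm across, 12 mm deep, so its floor is 10 mm above the table). Origin: centre of the underside.
- rail: Fixed loaf-cutting rail: aluminium housing 80 mm wide (x), 360 long (y), 38 high; y runs along the slot from window to closed end. Fixed to its +x side: a wooden board 20 mm thick, x = 41 to 210 mm, with a fence 65 mm high at its far edge. Origin: centre of the housing's underside, on the slot's line. Handle against rail or slide bar: over 80 N, even as a brief knock, damages them; land at 20 mm/s or less.
- window (a point): Centre of the square window, 30 x 30 mm, in the 5 mm thick cover; at the cover's upper face, 38 mm above the table. Only here does the handle's foot pass the cover. From it a slot 14 mm wide, for the neck, runs in the rail's +y. Below lies a channel 30 mm wide. Axes as the rail's.
- slot_end (a point): Middle of the slot's closed end, at the cover's upper face, 185 mm from the window's centre. Axes as the rail's.
- loaf: Bystander: loaf 200 mm long, 72 mm wide, 67 mm high, lying on the cutting board along the rail. Origin: centre of its underside.
- loaf2: Bystander: loaf 170 mm long, 68 mm wide, 63 mm high, on the table. Origin: centre of its underside.
- shaker: Bystander: steel can 60 mm across, 110 mm tall, standing on the table. Origin: centre of its underside.
- bar_mid (a point): Point on the slot's line at the height of the slide bar's top (20 mm above the table), 102 mm past the window's centre; fixed to the rail, NOT the notch. The foot slides on two ledges hidden under the cover, one each side of the slot. Both have a notch 24 mm long (y), 10 mm deep: its centre is 50 to 155 mm past the window's centre, elsewhere each time, unseen. Foot home: underside 10 mm above the table.
Things that resemble listed ones, but are neither listed nor needed, are in the scene too. Of the things shaped like the part that bears grip, the black one is meant.

How it is judged:
On the way, in this order (a step that is already met when the one before it is completed fails the run):
1. the handle's foot is under the cover, resting on the slide bar and not in the notch (z of foot in the frame of rail between 0.017 and 0.024 m and x of foot in the frame of rail between -0.008 and 0.008 m and y of foot in the frame of rail between -0.11 and 0.095 m), for 0.1 s.
2. the foot is down in the notch (z of foot in the frame of rail between 0.006 and 0.013 m and x of foot in the frame of rail between -0.008 and 0.008 m and y of foot in the frame of rail between -0.07 and 0.095 m), for 0.2 s.
At the end, for the whole second after the job is handed in: The handle's foot is home in the slide bar's notch (underside within 2.5 mm of the notch's floor, within 8 mm of the slot's middle line), the handle stands upright within 0.08 rad, let go and at rest (z of foot in the frame of rail between 0.006 and 0.0125 m and x of foot in the frame of rail between -0.008 and 0.008 m and y of foot in the frame of rail between -0.07 and 0.095 m and angle between foot's own z axis and vertical below 0.08 rad and linear speed of handle below 0.01 m/s); the robot touches nothing.
It fails at once if the handle is pressed or shoved against the rail or its slide bar with more than 80 N (contact force between handle and rail above 80 N).
It fails at once if a loaf or the shaker is pushed more than 20 mm (distance of any of loaf, loaf2, shaker from where it was at the start of the episode above 0.02 m).
It also fails if it takes over 67 s, if anything falls off the work surface, if the arm or the gripper's body presses on something with over 40 N, if the wrist force passes 120 N, or if a joint passes its speed limit or range.

### The arm

A 7-joint arm with a two-finger parallel gripper is mounted at the origin on the work surface. World frame = base frame: x ahead of the robot, y to its left, z up, the work surface at z = 0. Lengths are in m, angles in rad, forces in N, time in s.
With the tool pointing down it reaches from about 0.4 to 0.85 m from the base axis. Payload 6.9 kg.
Tool frame: the origin (TCP) lies midway between the tips of the shut fingers; the grasp point (between the pads) lies arm.pinch_z behind it (arm.pinch_z is the distance from the TCP to the grasp point, in m); z points along the fingers, y is the direction in which the jaws open and shut (so a half turn about z gives the same grasp; the last joint's range is limited). The gripper opens to 85 mm and grips with 20 to 120 N. Pads are 22 mm wide; open, the fingers measure 114 mm over their backs; the gripper's body (76 mm by 85 mm) begins 54 mm behind the grasp point. The pads swing forward as they close: fully open they stand 13 mm farther back than shut.
Start: joints at [-1.036, 0.507, -0.238, 1.5, 0.126, 1.149, -0.155], TCP at [0.26, 0.568, 0.208] pointing down, gripper open.
Joint ranges: [-3.08, 3.08], [-0.24, 2.05], [-1.43, 1.35], [0, 2.5], [-1.52, 4.66], [0.17, 1.96], [-2.89, 2.89]. Speed limits (rad/s): [2.39, 2.39, 3.14, 3.14, 3.14, 3.14, 3.14].

### API

Orientations are given as a rotation vector (axis times angle).
In Python, from cell import arm gives the robot as it stands. The module is installed in compiled form; this text tells all that it offers.
- The arm moves only by the shell command python3 -m jog 'ROWS' [FORCE]. ROWS is a JSON object of lists of equal length, an entry for each row: "angular": the turn, a rotation vector about the tool's x, y, z in rad, a list of three; "translation": the shift along the tool's x, y, z in cm, a list of three; "hand": the closure, from -1 (fully open) to 1 (shut). A call has 1 to 10 rows; each row is the pose to reach, as a shift and turn from the pose commanded when the call began, along the tool's axes at that moment; what a row does not reach only later rows make up. A row lasts 1/12 s, in which the tool goes at most 41.7 mm and 7.16 degrees, less where a joint would pass 70% of its speed; a pose out of reach is approached as far as the arm can. A call with a gripper value outside its range is refused whole. The fingers move at their own pace and stop on an object; FORCE is the grip in N (left out, the last holds). Time passes only in rows, so rows that repeat a pose let the fingers close. It gives the time, the measured TCP pose, the force and the opening at its end, in the units of the state.
- arm.state(): the state, without advancing time (a new reading comes with each control period).
- arm.get_image(name): name is "scene" or "top" or "wrist"; returns (picture, depth): 420x560x3 uint8, blue, green, red; 420x560 float32, m along the optical axis (not along the pixel's ray), 0 where there is no reading.
- arm.get_calibration(name): a dict with "fx", "fy", "cx", "cy" (pixels), "R" (3x3) and "t" (3): a world point X has camera coordinates R X + t; the wrist camera has in their place "hand_eye" (4x4, takes a point from camera to tool coordinates, whose origin is the TCP and whose axes are the flange's). Camera axes: x right, y down, z forward; pixel columns grow to the right and rows downward; lengths in m; the calibration is good to about 2 mm. A picture is of the moment at which its call begins: read the wrist's pose just before it. get_calibration takes no time and is no camera call.
- arm.job_done(): hands the job in, once; it reports no verdict.
Trained networks look in the newest picture that a camera, given by its name, has taken for a name from the list of things; names that differ only in an ending like _2 or _b are one class to them, and where a whole thing is asked for, a point or a joint stands for the part that bears it (a point fixed in the world has none). Each returns a list of dicts, best first, with "conf" (0 to 1); they miss things now and then, are a little off and sometimes report something else, mostly with a low value. They report only what shows in the picture. A call takes as long as a camera call. They do not tell look-alikes from the thing itself.
- arm.look_for(camera, target): "location" ([row, column] in pixels, amid what is visible of it).
- arm.masks_of(camera, target): "mask" (420x560 bool, what is visible of it) and "location" ([row, column] in pixels, amid what is visible of it).
- arm.tip_of(camera, target): "location" ([row, column] in pixels: a listed point, or the origin of a listed thing).
The state is a dict: "clock": time; "q": joint angles; "joint_vel": joint speeds; "joint_torque": joint torques, N m; "position": TCP position; "eef_rot": TCP orientation; "contact_force": force on the tool from outside, world axes, zero at the start; "ft_torque": the same for the moment, N m; "grip_width": finger opening in m.
Only numpy, scipy, OpenCV 4.12 (cv2) and the standard library are available. Lean on these libraries where they do the work, as an engineer would, in place of code of your own. Each camera call takes 0.05 s, during which the arm holds its last target. There are 200 camera calls.

## Working session

There is one attempt and no reset: what is moved stays moved. The work goes in short steps, Python scripts to look and compute and a shell command to move; the robot and the scene stay as the last step left them, time stands still between calls to the robot, and variables do not carry over. Pictures are saved under pics/ and viewed, about 8 in all and at most 12, crops included, and the job is handed in when it is done.

```bash
mkdir -p pics; cat > h.py <<'E'
import numpy as np, cv2
from cell import arm
from scipy.spatial.transform import Rotation as Ro
def ray(name,rc,st=None):
    c=arm.get_calibration(name); r,k=rc
    d=np.array([(k-c["cx"])/c["fx"],(r-c["cy"])/c["fy"],1.])
    if "R" in c: R=np.array(c["R"]); return -R.T@np.array(c["t"]), R.T@d
    H=np.array(c["hand_eye"]); Rw=Ro.from_rotvec(st["eef_rot"]).as_matrix()
    return Rw@H[:3,3]+np.array(st["position"]), Rw@H[:3,:3]@d
def atz(name,rc,z,st=None):
    o,d=ray(name,rc,st); return o+d*(z-o[2])/d[2]
def dep(name,rc,D,st=None):
    o,d=ray(name,rc,st); r,k=int(round(rc[0])),int(round(rc[1])); p=D[max(r-1,0):r+2,max(k-1,0):k+2]; p=p[p>0]
    return o+d*np.median(p) if p.size else None
E
python3 - <<'E'
from h import *
np.set_printoptions(precision=4,suppress=True)
print(arm.state(), arm.pinch_z)
for n in ("scene","top"):
    im,D=arm.get_image(n); cv2.imwrite(f"pics/{n}0.png",im); np.save(f"{n}0.npy",D)
    for t in ("grip","holder","rail","window","slot_end","loaf","loaf2","shaker","foot"):
        for x in arm.tip_of(n,t)[:3]: print(n,t,x["conf"],x["location"],dep(n,x["location"],D))
E
```

```text
{'clock': 0.0, 'q': array([-1.0365,  0.5083, -0.2375,  1.5012,  0.1257,  1.1489, -0.1548]), 'joint_vel': array([-0.0015,  0.0005, -0.0007, -0.0007,  0.0007,  0.0013,  0.0003]), 'joint_torque': array([  0.0004, -62.0602,  -2.1866, -24.9648,   0.0127,   0.0119,
         0.    ]), 'position': array([0.2597, 0.5679, 0.2068]), 'eef_rot': array([-0.6683, -3.0693,  0.0028]), 'contact_force': array([0.2445, 0.1873, 0.119 ]), 'ft_torque': array([ 0.0084, -0.0361, -0.051 ]), 'grip_width': 0.0854047069697874} 0.0187
scene grip 0.83 [240.7, 134.5] [ 0.4037 -0.3024  0.0872]
scene grip 0.61 [255.8, 158.8] [ 0.4855 -0.2908  0.0802]
scene holder 0.77 [274.5, 162.6] [ 0.4888 -0.2921  0.0207]
scene rail 0.65 [230.3, 262.6] [ 0.564  -0.0155  0.0363]
scene window 0.67 [234.8, 240.9] [ 0.518  -0.0532  0.0175]
scene slot_end 0.82 [205.5, 284.4] [0.517  0.1237 0.0192]
scene slot_end 0.57 [274.4, 161.1] [ 0.4843 -0.2936  0.0191]
scene slot_end 0.4 [250.4, 295.5] [ 0.7007 -0.038   0.0622]
scene loaf 0.74 [195.8, 379.8] [0.7009 0.3424 0.0286]
scene loaf 0.67 [251.2, 296.9] [ 0.7029 -0.0351  0.059 ]
scene loaf
[... 393 characters left out ...]
0.74 [244.8, 426.0] [ 0.4736 -0.2746  0.0162]
top rail 0.61 [220.1, 298.3] [0.5335 0.0208 0.0111]
top rail 0.42 [219.8, 341.5] [ 0.5334 -0.0805  0.0097]
top window 0.8 [220.5, 342.2] [ 0.5318 -0.0821  0.0096]
top slot_end 0.92 [221.9, 258.0] [0.5301 0.1152 0.0102]
top slot_end 0.71 [221.3, 292.7] [0.5309 0.0339 0.008 ]
top loaf 0.77 [161.3, 148.8] [0.6677 0.3594 0.0558]
top loaf 0.57 [166.0, 307.9] [ 0.6501 -0.0002  0.0796]
top loaf2 0.77 [161.3, 148.8] [0.6677 0.3594 0.0558]
top loaf2 0.57 [166.0, 307.9] [ 0.6501 -0.0002  0.0796]
top shaker 0.96 [234.6, 176.4] [0.5007 0.2819 0.1091]
top foot 0.79 [280.2, 435.3] [ 0.3923 -0.2931  0.0171]
top foot 0.61 [242.9, 429.6] [ 0.4781 -0.277   0.0359]
```

```bash
python3 - <<'E'
import cv2,numpy as np
s=cv2.imread("pics/scene0.png");t=cv2.imread("pics/top0.png")
a=cv2.resize(s[160:310,90:430],(800,353));b=cv2.resize(t[130:310,120:480],None,fx=2.2,fy=2.2,interpolation=cv2.INTER_CUBIC)
cv2.imwrite("pics/a.png",a);cv2.imwrite("pics/b.png",b[:,:800])
E
```

```text
(no output)
```

View pics/a.png

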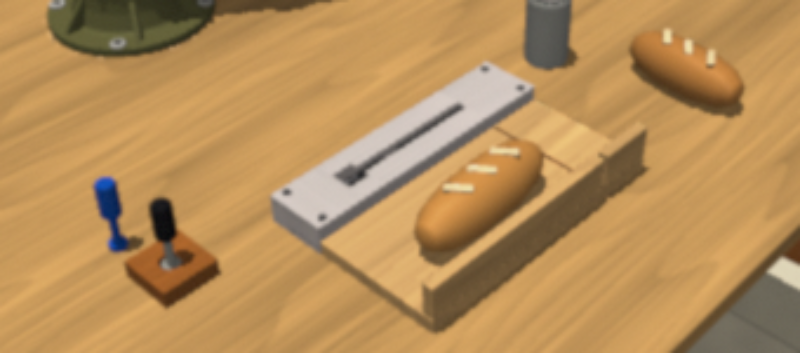

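View pics/b.png

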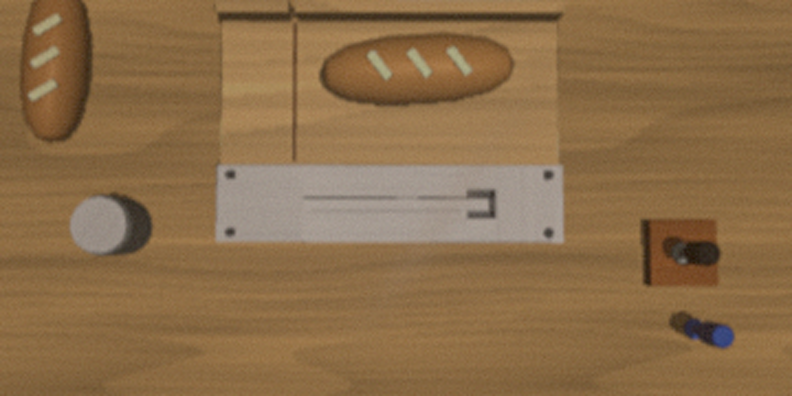

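The black handle in the holder (scene [256,159], top [244,437]) is the one meant. The blue one standing on the table (scene [241,134]) is the look-alike. The rail's +y runs roughly along world +y.

```bash
python3 - <<'E'
from h import *
np.set_printoptions(precision=4,suppress=True)
P=dict(top=dict(holder=([244.8,426],0),grip=([244.3,437.1],.079),foot=([242.9,429.6],.01),window=([220.5,342.2],.038),slot=([221.9,258],.038)),
scene=dict(holder=([274.5,162.6],0),grip=([255.8,158.8],.079),foot=([274.1,161.4],.01),window=([234.8,240.9],.038),slot=([205.5,284.4],.038)))
for n in P:
  for k,(rc,z) in P[n].items(): print(n,k,atz(n,rc,z))
s=arm.state();print(Ro.from_rotvec(s["eef_rot"]).as_matrix())
# rail housing edges from the top picture
im=cv2.imread("pics/top0.png"); D=np.load("top0.npy")
hsv=cv2.cvtColor(im,cv2.COLOR_BGR2HSV); m=((hsv[...,1]<60)&(hsv[...,2]>110)).astype(np.uint8)
n,l,st,c=cv2.connectedComponentsWithStats(m)
i=1+np.argmax([ (st[j,2]>100)*st[j,4] for j in range(1,n)])
pts=np.argwhere(l==i)[:,::-1].astype(np.float32); r=cv2.minAreaRect(pts); print(st[i],r)
b=np.array([atz("top",(y,x),.038) for x,y in cv2.boxPoints(r)]);print(b,b.mean(0))
E
```

```text
top holder [ 0.4734 -0.2795  0.    ]
top grip [ 0.4754 -0.28    0.079 ]
top foot [ 0.4779 -0.285   0.01  ]
top window [ 0.5306 -0.0788  0.038 ]
top slot [0.529  0.1133 0.038 ]
scene holder [ 0.4696 -0.2813  0.    ]
scene grip [ 0.4844 -0.2902  0.079 ]
scene foot [ 0.4755 -0.2877  0.01  ]
scene window [ 0.5362 -0.0694  0.038 ]
scene slot [0.5337 0.1051 0.038 ]
[[-0.9094  0.4158  0.    ]
 [ 0.4158  0.9094  0.0001]
 [ 0.      0.     -1.    ]]
[    0     0   560    63 33741] ((279.5, 31.0), (62.0, 559.0), 90.0)
[[ 1.0612  0.725   0.038 ]
 [ 1.0492 -0.6018  0.038 ]
 [ 0.8981 -0.5934  0.038 ]
 [ 0.9096  0.7186  0.038 ]] [0.9795 0.0621 0.038 ]
```

```bash
cat >> h.py <<'E'
def delta(p, yaw=0.):
    "tool-frame shift (cm) and turn to bring TCP to p with tool y along world +y turned by yaw, z down"
    s=arm.state(); R=Ro.from_rotvec(s["eef_rot"]).as_matrix()
    T=Ro.from_euler("z",yaw).as_matrix()@np.diag([-1.,1,-1])
    return np.round(R.T@(np.array(p)-s["position"])*100,2), np.round(Ro.from_matrix(R.T@T).as_rotvec(),4)
E
python3 -m jog '{"translation":[[-4.1,-3.3,0],[-8.2,-6.6,0],[-12.3,-9.9,0],[-16.4,-13.2,0],[-20.5,-16.5,0],[-24.6,-19.8,0],[-28.7,-23.1,0],[-32.8,-26.4,0],[-36.9,-29.7,0],[-41,-33,0]],"angular":[[0,0,-0.1],[0,0,-0.2],[0,0,-0.3],[0,0,-0.43],[0,0,-0.43],[0,0,-0.43],[0,0,-0.43],[0,0,-0.43],[0,0,-0.43],[0,0,-0.43]],"hand":[-1,-1,-1,-1,-1,-1,-1,-1,-1,-1]}' 30
python3 - <<'E'
from h import *
print(delta([.475,-.282,.20]), arm.state()["q"])
E
```

```text
clock: 1.83
position: [0.447, 0.1941, 0.208]
eef_rot: [-0.002, 3.141, 0.0]
contact_force: [1.6, 0.6, 0.2]
grip_width: 0.0852
(array([ -2.74, -47.61,   0.79]), array([0.0002, 0.0007, 0.0013])) [-0.25956636  0.29642893 -0.26629875  1.85071079  0.09134213  1.00544901
  1.00833679]
```

```bash

python3 -m jog '{"translation":[[-0.3,-4,0],[-0.6,-8,0],[-0.9,-12,0],[-1.2,-16,0],[-1.5,-20,0],[-1.8,-24,0],[-2.1,-28,0],[-2.4,-32,0],[-2.6,-36,0],[-2.7,-40,0]],"angular":[[0,0,0],[0,0,0],[0,0,0],[0,0,0],[0,0,0],[0,0,0],[0,0,0],[0,0,0],[0,0,0],[0,0,0]],"hand":[-1,-1,-1,-1,-1,-1,-1,-1,-1,-1]}'
python3 - <<'E'
from h import *
np.set_printoptions(precision=4,suppress=True)
st=arm.state(); im,D=arm.get_image("wrist"); cv2.imwrite("pics/w1.png",im); np.save("w1.npy",D)
print(delta([.475,-.282,.20]), st["q"], st["position"])
for t,z in (("grip",.079),("holder",0),("window",.038)):
  for x in arm.tip_of("wrist",t)[:3]: print(t,x["conf"],x["location"],atz("wrist",x["location"],z,st))
E
```

```text
clock: 2.67
position: [0.4739, -0.206, 0.208]
eef_rot: [-0.002, 3.141, -0.0]
contact_force: [0.1, -0.2, -0.5]
grip_width: 0.0852
(array([-0.29, -6.61,  0.82]), array([-0.0061,  0.0004, -0.0081])) [ 0.428   0.3348 -0.0902  1.7836  0.0347  1.0238  1.897 ] [ 0.4739 -0.206   0.208 ]
grip 0.7 [195.2, 190.3] [ 0.4754 -0.2846  0.079 ]
grip 0.63 [89.6, 167.0] [ 0.3927 -0.296   0.079 ]
holder 0.68 [176.6, 210.2] [ 0.4766 -0.2836  0.    ]
holder 0.28 [237.7, 425.9] [ 0.5437 -0.0541  0.    ]
window 0.9 [237.5, 425.1] [ 0.5286 -0.0703  0.038 ]
```

View pics/w1.png

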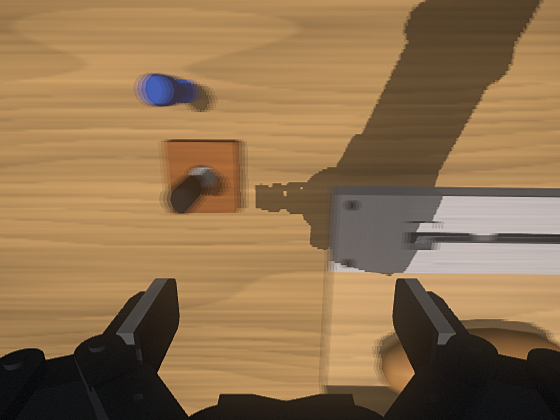

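Wrist view: black grip at about [195,190] in the holder, blue look-alike at [90,165], window at [237,425]. All cameras agree within about 3 mm.

```bash

python3 -m jog '{"translation":[[0,-2,1],[-0.1,-4,2],[-0.15,-6,3],[-0.15,-7.7,4],[-0.15,-7.7,5],[-0.15,-7.7,5],[-0.15,-7.7,5]],"angular":[[0,0,0],[0,0,0],[0,0,0],[0,0,0],[0,0,0],[0,0,0],[0,0,0]],"hand":[-1,-1,-1,-1,-1,-1,-1]}'
python3 - <<'E'
from h import *
np.set_printoptions(precision=4,suppress=True)
st=arm.state(); im,D=arm.get_image("wrist"); cv2.imwrite("pics/w2.png",im); np.save("w2.npy",D)
print(st["position"],st["eef_rot"])
for t,z in (("grip",.079),("holder",0),("window",.038)):
  for x in arm.tip_of("wrist",t)[:3]: print(t,x["conf"],x["location"],atz("wrist",x["location"],z,st))
# top face of the black grip by depth
c=arm.get_calibration("wrist"); o,_=ray("wrist",(0,0),st)
rr,cc=np.mgrid[0:420,0:560]; H=np.array(c["hand_eye"]); Rw=Ro.from_rotvec(st["eef_rot"]).as_matrix()
X=np.stack([(cc-c["cx"])/c["fx"]*D,(rr-c["cy"])/c["fy"]*D,D],-1)@(Rw@H[:3,:3]).T+o
m=(D>0)&(abs(X[...,2]-.102)<.004)&(np.hypot(X[...,0]-.475,X[...,1]+.283)<.025)
print(m.sum(), X[m].min(0),X[m].max(0),X[m].mean(0))
E
```

```text
clock: 3.45
position: [0.4757, -0.2786, 0.1574]
eef_rot: [0.006, -3.141, -0.003]
contact_force: [0.3, 0.5, 0.6]
grip_width: 0.0855
[ 0.4757 -0.2786  0.1574] [ 0.0055 -3.1407 -0.0028]
grip 0.76 [208.4, 277.7] [ 0.4729 -0.284   0.079 ]
grip 0.76 [86.5, 257.8] [ 0.3932 -0.2962  0.079 ]
holder 0.69 [181.4, 281.8] [ 0.4717 -0.2818  0.    ]
window 0.59 [258.0, 534.5] [ 0.5285 -0.0686  0.038 ]
1015 [ 0.4615 -0.2949  0.098 ] [ 0.485  -0.2713  0.1039] [ 0.4723 -0.2832  0.1016]
```

```bash

python3 -m jog '{"translation":[[0.27,-0.45,1],[0.27,-0.45,3.5],[0.27,-0.45,6],[0.27,-0.45,8.5],[0.27,-0.45,10],[0.27,-0.45,10],[0.27,-0.45,10]],"angular":[[0,0,0],[0,0,0],[0,0,0],[0,0,0],[0,0,0],[0,0,0],[0,0,0]],"hand":[-1,-1,-1,-1,-1,-1,-1]}' 30
python3 -m jog '{"translation":[[0,0,0],[0,0,0],[0,0,0],[0,0,0],[0,0,0],[0,0,0],[0,0,0],[0,0,0]],"angular":[[0,0,0],[0,0,0],[0,0,0],[0,0,0],[0,0,0],[0,0,0],[0,0,0],[0,0,0]],"hand":[1,1,1,1,1,1,1,1]}' 40
```

```text
clock: 4.23
position: [0.4721, -0.2853, 0.0571]
eef_rot: [0.002, -3.14, -0.001]
contact_force: [1.0, -0.7, 0.4]
grip_width: 0.0858
clock: 4.9
position: [0.4733, -0.2853, 0.0584]
eef_rot: [-0.002, 3.14, -0.0]
contact_force: [-0.3, 2.3, 5.9]
grip_width: 0.0226
```

```bash

python3 -m jog '{"translation":[[0,0,-2],[0,0,-5],[0,0,-8],[-1.5,4,-8],[-3,8,-8],[-4.5,12,-8],[-5.5,14.5,-8],[-5.7,15.5,-8],[-5.7,15.5,-8],[-5.7,15.5,-8]],"angular":[[0,0,0],[0,0,0],[0,0,0],[0,0,0],[0,0,0],[0,0,0],[0,0,0],[0,0,0],[0,0,0],[0,0,0]],"hand":[1,1,1,1,1,1,1,1,1,1]}'
python3 - <<'E'
from h import *
np.set_printoptions(precision=4,suppress=True)
st=arm.state(); im,D=arm.get_image("wrist"); cv2.imwrite("pics/w3.png",im); np.save("w3.npy",D)
print(st["position"],st["eef_rot"],st["contact_force"])
for t,z in (("foot",st["position"][2]-.0484),("grip",st["position"][2]+.02),("slot_end",.038),("window",.038)):
  for x in arm.tip_of("wrist",t)[:3]: print(t,x["conf"],x["location"],atz("wrist",x["location"],z,st))
im,D=arm.get_image("top"); cv2.imwrite("pics/t3.png",im)
for x in arm.tip_of("top","foot")[:3]: print(x)
E
```

```text
clock: 5.73
position: [0.5291, -0.1303, 0.1374]
eef_rot: [0.004, -3.141, 0.001]
contact_force: [0.6, -1.4, -1.7]
grip_width: 0.0226
[ 0.5291 -0.1303  0.1374] [ 0.004  -3.1405  0.0007] [ 0.5855 -1.4285 -1.7074]
foot 0.89 [8.5, 57.8] [ 0.4092 -0.2489  0.089 ]
foot 0.82 [228.3, 288.9] [ 0.5301 -0.1284  0.089 ]
grip 0.92 [281.8, 284.2] [ 0.5304 -0.1311  0.1574]
window 0.93 [203.4, 367.5] [ 0.5287 -0.0693  0.038 ]
```

View pics/w3.png

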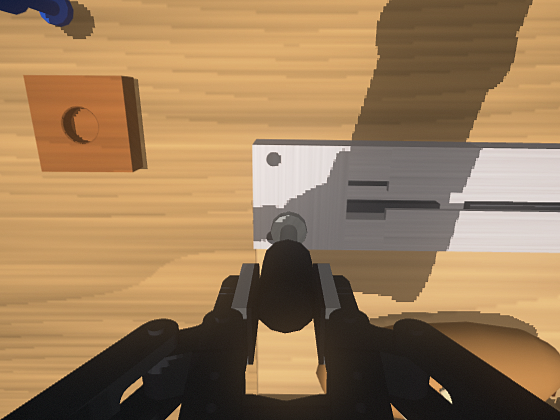

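Handle held upright, foot at [228,289]; window spans cols 347–388, rows 182–219. I'll measure the window and slot on the cover plane.

```bash
python3 - <<'E'
from h import *
np.set_printoptions(precision=4,suppress=True)
D=np.load("w3.npy"); st=dict(position=np.array([.5291,-.1303,.1374]),eef_rot=np.array([.004,-3.1405,.0007]))
c=arm.get_calibration("wrist"); H=np.array(c["hand_eye"]); Rw=Ro.from_rotvec(st["eef_rot"]).as_matrix()
rr,cc=np.mgrid[0:420,0:560]; d=np.stack([(cc-c["cx"])/c["fx"],(rr-c["cy"])/c["fy"],np.ones(D.shape)],-1)@(Rw@H[:3,:3]).T
o=Rw@H[:3,3]+st["position"]; X=o+d*D[...,None]; P=o+d*((.038-o[2])/d[...,2])[...,None]
cov=(abs(X[150:175,300:340,2]-.038)<.01); print("cover z",np.median(X[150:175,300:340,2]))
z0=np.median(X[150:175,300:340,2])
hole=(D>0)&(X[...,2]<z0-.0035); hole[:, :300]=0
roi=np.zeros_like(hole); roi[165:235,330:560]=1; hole&=roi.astype(bool)
n,l,s,ce=cv2.connectedComponentsWithStats(hole.astype(np.uint8)); print(s[1:][s[1:,4]>30])
for col in range(340,560,12):
    k=np.where(hole[:,col])[0]
    if k.size: print(col,k.min(),k.max(),k.size,"y",P[200,col,1],"x",P[k.min(),col,0],P[k.max(),col,0])
for r in (186,200,215):
    k=np.where(hole[r,:400])[0]
    if k.size: print(r,k.min(),k.max(),P[r,k.min(),1],P[r,k.max(),1])
# housing edges
h=(abs(X[...,2]-z0)<.003)
for col in (300,420,540):
    k=np.where(h[:,col])[0]; print("hous",col,k.min(),k.max(),P[k.min(),col,:2],P[k.max(),col,:2])
E
```

```text
cover z 0.03814513194930211
[[ 346  181  214   38 4348]]
352 181 217 37 y -0.08102626722035641 x 0.5116013423574953 0.5393566378455387
364 181 217 37 y -0.07209400057473025 x 0.5115810691395296 0.5393356564202092
376 181 218 38 y -0.06316179137748465 x 0.5115607960499176 0.5401097774536673
388 181 208 18 y -0.05422963962806536 x 0.5115405230886579 0.5321980580048535
400 192 208 17 y -0.04529754532591816 x 0.5198244722888832 0.5321772585599325
412 192 208 17 y -0.03636550847048889 x 0.5198039882426443 0.5321564592496818
424 192 208 17 y -0.027433529061223275 x 0.5197835043272746 0.5321356600741003
436 192 208 17 y -0.018501607097567194 x 0.5197630205427728 0.5321148610331864
448 193 209 17 y -0.009569742578966381 x 0.5205049026153805 0.5328770640707671
460 193 208 16 y -0.0006379355048667379 x 0.5204843996654043 0.5320732633553567
472 193 209 17 y 0.008293814125285931 x 0.5204638968465249 0.5328354266218025
484 193 209 17 y 0.017225506312045863 x 0.5204433941587412 0.532814608099679
496 193 209 17 y 0.026157141055967087 x 0.5204228916020518 0.5327937897124597
508 193 209 17 y 0.03508871835760388 x 0.5204023891764556 0.5327729714601431
520 194 209 16 y 0.04402023821751033 x 0.5211454015609951 0.5327521533427282
532 194 210 17 y 0.05295170063624052 x 0.521124879935471 0.5335155143920504
544 194 210 17 y 0.06188310561434868 x 0.5211043584412696 0.5334946764878273
556 194 210 17 y 0.07081445315238882 x 0.5210838370783896 0.5334738387187454
186 348 387 -0.08456484380185976 -0.05587027836391341
200 347 399 -0.08474806194475026 -0.04604188432361067
215 347 384 -0.0841415411479903 -0.05625147082101145
hous 300 145 215 [ 0.4855 -0.1203] [ 0.5379 -0.1196]
hous 420 147 250 [ 0.4867 -0.0347] [ 0.5662 -0.026 ]
hous 540 148 252 [0.4873 0.0509] [0.5677 0.0676]
```

Window in wrist-camera terms is at (0.526, -0.070), and the slot line drifts about +0.010 rad in x. The foot reads (+1, +2) mm from the TCP, so the TCP target is about (0.525, -0.072).

```bash

python3 -m jog '{"translation":[[0.1,2,0],[0.3,4,0],[0.41,5.8,0.5],[0.41,5.8,2],[0.41,5.8,3.5],[0.41,5.8,4.2],[0.41,5.8,4.2],[0.41,5.8,4.2]],"angular":[[0,0,0],[0,0,0],[0,0,0],[0,0,0],[0,0,0],[0,0,0],[0,0,0],[0,0,0]],"hand":[1,1,1,1,1,1,1,1]}'
python3 - <<'E'
from h import *
np.set_printoptions(precision=4,suppress=True)
st=arm.state(); im,D=arm.get_image("wrist"); np.save("w4.npy",D); cv2.imwrite("pics/w4.png",cv2.resize(im[100:320,170:450],None,fx=2.6,fy=2.6,interpolation=cv2.INTER_CUBIC))
print(st["position"],st["eef_rot"],st["contact_force"])
for x in arm.tip_of("wrist","foot")[:2]: print(x["conf"],x["location"],atz("wrist",x["location"],st["position"][2]-.0484,st))
for x in arm.tip_of("wrist","window")[:2]: print(x["conf"],x["location"],atz("wrist",x["location"],.038,st))
E
```

```text
clock: 6.75
position: [0.5253, -0.0729, 0.0957]
eef_rot: [0.001, -3.141, 0.0]
contact_force: [0.1, 0.8, -1.0]
grip_width: 0.0223
[ 0.5253 -0.0729  0.0957] [ 0.0005 -3.1409  0.0002] [ 0.0931  0.826  -0.9803]
0.72 [225.3, 288.5] [ 0.5243 -0.0713  0.0473]
0.84 [224.8, 293.8] [ 0.5272 -0.0678  0.038 ]
```

View pics/w4.png

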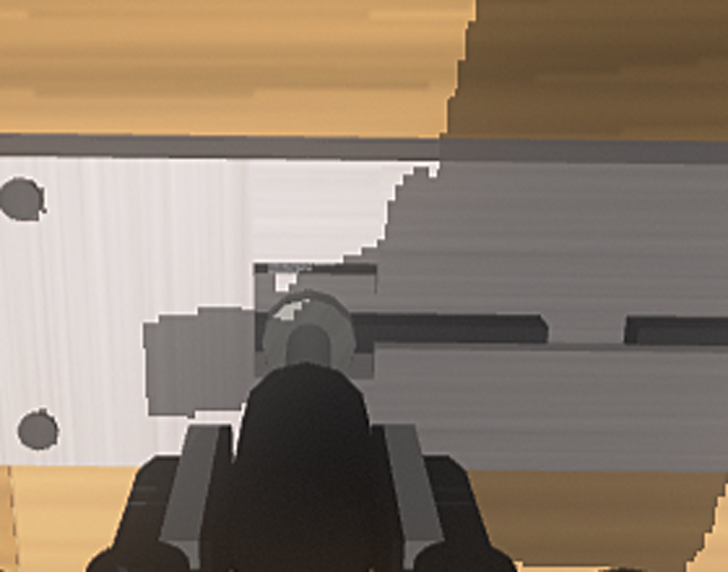

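```bash
python3 - <<'E'
from h import *
np.set_printoptions(precision=4,suppress=True)
D=np.load("w4.npy"); st=dict(position=np.array([.5253,-.0729,.0957]),eef_rot=np.array([.0005,-3.1409,.0002]))
c=arm.get_calibration("wrist"); H=np.array(c["hand_eye"]); Rw=Ro.from_rotvec(st["eef_rot"]).as_matrix()
rr,cc=np.mgrid[0:420,0:560]; d=np.stack([(cc-c["cx"])/c["fx"],(rr-c["cy"])/c["fy"],np.ones(D.shape)],-1)@(Rw@H[:3,:3]).T
o=Rw@H[:3,3]+st["position"]; X=o+d*D[...,None]; P=o+d*((.038-o[2])/d[...,2])[...,None]
# foot upper face
m=(D>0)&(np.hypot(X[...,0]-.525,X[...,1]+.0715)<.02)&(X[...,2]<.0625)&(X[...,2]>.046)
zz=X[m][:,2]; print(np.histogram(zz,bins=12))
f=m&(abs(X[...,2]-np.median(zz))<.0025); q=X[f]; print("foot",len(q),q.min(0),q.max(0))
(cx,cy),r=cv2.minEnclosingCircle(q[:,:2].astype(np.float32)); print(cx,cy,r)
hole=(D>0)&(X[...,2]<.0345)
for col in (270,275,280,305,312): 
    k=np.where(hole[190:260,col])[0]+190
    if k.size: print(col,k.min(),k.max(),P[k.min(),col,:2],P[k.max(),col,:2])
for r in (204,207,232,240):
    k=np.where(hole[r,255:320])[0]+255
    if k.size: print(r,k.min(),k.max(),P[r,k.min(),:2],P[r,k.max(),:2])
for col in (330,360):
    k=np.where(hole[190:260,col])[0]+190
    if k.size: print("slot",col,P[k.min(),col,:2],P[k.max(),col,:2])
w=hole&(rr>203)&(rr<245)&(cc>268)&(cc<316); print("z in window",np.percentile(X[w][:,2],[5,25,50,75,95]))
E
```

```text
(array([  4,  18,  20,  23,  21, 103, 379, 108,  12,   8,  11,  19]), array([0.0472, 0.0484, 0.0497, 0.051 , 0.0522, 0.0535, 0.0548, 0.056 ,
       0.0573, 0.0586, 0.0598, 0.0611, 0.0624]))
foot 608 [ 0.5148 -0.0824  0.0529] [ 0.5323 -0.0609  0.0577]
0.5254203081130981 -0.07126761227846146 0.011196071282029152
270 201 242 [ 0.5114 -0.0828] [ 0.5391 -0.0832]
275 201 217 [ 0.5114 -0.0797] [ 0.522  -0.0798]
280 201 212 [ 0.5114 -0.0765] [ 0.5187 -0.0766]
305 201 242 [ 0.5114 -0.0608] [ 0.5391 -0.0604]
312 201 243 [ 0.5114 -0.0564] [ 0.5398 -0.0558]
204 268 314 [ 0.5134 -0.0841] [ 0.5134 -0.0551]
207 268 314 [ 0.5154 -0.0841] [ 0.5154 -0.0551]
232 268 319 [ 0.5322 -0.0844] [ 0.5322 -0.0515]
240 268 312 [ 0.5377 -0.0845] [ 0.5377 -0.0559]
slot 330 [ 0.52   -0.0448] [ 0.5322 -0.0444]
slot 360 [ 0.52   -0.0258] [ 0.5329 -0.025 ]
z in window [0.0093 0.01   0.0108 0.0199 0.0302]
```

```bash

python3 -m jog '{"translation":[[-0.05,0.15,0],[-0.05,0.15,0.4],[-0.05,0.15,0.8],[-0.05,0.15,1.2],[-0.05,0.15,1.6],[-0.05,0.15,1.9],[-0.05,0.15,2.1],[-0.05,0.15,2.2],[-0.05,0.15,2.2]],"angular":[[0,0,0],[0,0,0],[0,0,0],[0,0,0],[0,0,0],[0,0,0],[0,0,0],[0,0,0],[0,0,0]],"hand":[1,1,1,1,1,1,1,1,1]}'
python3 -m jog '{"translation":[[0,0,0.1],[0,0,0.2],[0,0,0.3],[0,0,0.4],[0,0,0.45],[0,0,0.5],[0,0,0.5]],"angular":[[0,0,0],[0,0,0],[0,0,0],[0,0,0],[0,0,0],[0,0,0],[0,0,0]],"hand":[1,1,1,1,1,1,1]}'
```

```text
clock: 7.65
position: [0.5257, -0.0709, 0.0734]
eef_rot: [0.002, -3.141, -0.0]
contact_force: [-0.3, -0.1, -1.9]
grip_width: 0.0223
clock: 8.23
position: [0.5258, -0.0709, 0.0686]
eef_rot: [0.002, -3.141, 0.0]
contact_force: [-0.1, -0.1, -2.4]
grip_width: 0.0228
```

```bash

python3 -m jog '{"translation":[[0,0,0.05],[0,0,0.1],[0,0,0.15],[0,0,0.15]],"angular":[[0,0,0],[0,0,0],[0,0,0],[0,0,0]],"hand":[1,1,1,1]}'
```

```text
clock: 8.57
position: [0.5266, -0.0709, 0.0683]
eef_rot: [-0.002, 3.14, -0.0]
contact_force: [-2.2, 0.4, 8.0]
grip_width: 0.0228
```

```bash

python3 -m jog '{"translation":[[0,0.2,0],[0,0.4,0],[-0.01,0.6,0],[-0.01,0.8,0],[-0.01,1.0,0],[-0.01,1.2,0],[-0.01,1.4,0],[-0.02,1.6,0],[-0.02,1.8,0],[-0.02,2.0,0]],"angular":[[0,0,0],[0,0,0],[0,0,0],[0,0,0],[0,0,0],[0,0,0],[0,0,0],[0,0,0],[0,0,0],[0,0,0]],"hand":[1,1,1,1,1,1,1,1,1,1]}'
python3 -m jog '{"translation":[[0,0.2,0],[0,0.4,0],[-0.01,0.6,0],[-0.01,0.8,0],[-0.01,1.0,0],[-0.01,1.2,0],[-0.01,1.4,0],[-0.02,1.6,0],[-0.02,1.8,0],[-0.02,1.9,0]],"angular":[[0,0,0],[0,0,0],[0,0,0],[0,0,0],[0,0,0],[0,0,0],[0,0,0],[0,0,0],[0,0,0],[0,0,0]],"hand":[1,1,1,1,1,1,1,1,1,1]}'
```

```text
clock: 9.4
position: [0.5273, -0.0528, 0.0683]
eef_rot: [0.0, 3.139, -0.004]
contact_force: [-0.2, -4.0, 6.5]
grip_width: 0.0226
clock: 10.23
position: [0.5275, -0.0336, 0.0683]
eef_rot: [-0.0, 3.139, -0.003]
contact_force: [-0.1, -4.6, 5.6]
grip_width: 0.0223
```

```bash

python3 -m jog '{"translation":[[0,0.08,0.03],[0,0.16,0.03],[0,0.24,0.03],[0,0.32,0.03],[0,0.4,0.03],[-0.01,0.48,0.03],[-0.01,0.56,0.03],[-0.01,0.64,0.03],[-0.01,0.72,0.03],[-0.01,0.8,0.03]],"angular":[[0,0,0],[0,0,0],[0,0,0],[0,0,0],[0,0,0],[0,0,0],[0,0,0],[0,0,0],[0,0,0],[0,0,0]],"hand":[1,1,1,1,1,1,1,1,1,1]}'
```

```text
clock: 11.07
position: [0.5278, -0.0263, 0.0682]
eef_rot: [0.001, 3.138, -0.004]
contact_force: [-0.8, -5.2, 8.2]
grip_width: 0.0227
```

```bash
cat > ok.py <<'E'
import sys
from cell import arm
s=arm.state(); sys.exit(0 if s["position"][2]>.0677 and abs(s["contact_force"][1])<12 else 1)
E
python3 -m jog '{"translation":[[0,0.08,0],[0,0.16,0],[0,0.24,0],[0,0.32,0],[0,0.4,0],[-0.01,0.48,0],[-0.01,0.56,0],[-0.01,0.64,0],[-0.01,0.72,0],[-0.01,0.8,0]],"angular":[[0,0,0],[0,0,0],[0,0,0],[0,0,0],[0,0,0],[0,0,0],[0,0,0],[0,0,0],[0,0,0],[0,0,0]],"hand":[1,1,1,1,1,1,1,1,1,1]}' && python3 ok.py &&
python3 -m jog '{"translation":[[0,0.08,0],[0,0.16,0],[0,0.24,0],[0,0.32,0],[0,0.4,0],[-0.01,0.48,0],[-0.01,0.56,0],[-0.01,0.64,0],[-0.01,0.72,0],[-0.01,0.8,0]],"angular":[[0,0,0],[0,0,0],[0,0,0],[0,0,0],[0,0,0],[0,0,0],[0,0,0],[0,0,0],[0,0,0],[0,0,0]],"hand":[1,1,1,1,1,1,1,1,1,1]}'
```

```text
clock: 11.9
position: [0.5279, -0.0182, 0.0682]
eef_rot: [0.001, 3.138, -0.004]
contact_force: [0.3, -5.5, 7.7]
grip_width: 0.0226
clock: 12.73
position: [0.528, -0.0102, 0.0682]
eef_rot: [0.001, 3.138, -0.004]
contact_force: [-0.2, -5.1, 7.8]
grip_width: 0.0225
```

```bash

python3 -m jog '{"translation":[[0,0.08,0],[0,0.16,0],[0,0.24,0],[0,0.32,0],[0,0.4,0],[-0.01,0.48,0],[-0.01,0.56,0],[-0.01,0.64,0],[-0.01,0.72,0],[-0.01,0.8,0]],"angular":[[0,0,0],[0,0,0],[0,0,0],[0,0,0],[0,0,0],[0,0,0],[0,0,0],[0,0,0],[0,0,0],[0,0,0]],"hand":[1,1,1,1,1,1,1,1,1,1]}' && python3 ok.py &&
python3 -m jog '{"translation":[[0,0.08,0],[0,0.16,0],[0,0.24,0],[0,0.32,0],[0,0.4,0],[-0.01,0.48,0],[-0.01,0.56,0],[-0.01,0.64,0],[-0.01,0.72,0],[-0.01,0.8,0]],"angular":[[0,0,0],[0,0,0],[0,0,0],[0,0,0],[0,0,0],[0,0,0],[0,0,0],[0,0,0],[0,0,0],[0,0,0]],"hand":[1,1,1,1,1,1,1,1,1,1]}' && python3 ok.py &&
python3 -m jog '{"translation":[[0,0.08,0],[0,0.16,0],[0,0.24,0],[0,0.32,0],[0,0.4,0],[-0.01,0.48,0],[-0.01,0.56,0],[-0.01,0.64,0],[-0.01,0.72,0],[-0.01,0.8,0]],"angular":[[0,0,0],[0,0,0],[0,0,0],[0,0,0],[0,0,0],[0,0,0],[0,0,0],[0,0,0],[0,0,0],[0,0,0]],"hand":[1,1,1,1,1,1,1,1,1,1]}'
```

```text
clock: 13.57
position: [0.5278, -0.0016, 0.0679]
eef_rot: [0.0, 3.139, -0.003]
contact_force: [-0.1, -3.7, 4.2]
grip_width: 0.0229
clock: 14.4
position: [0.5266, 0.0079, 0.0669]
eef_rot: [0.002, -3.141, 0.001]
contact_force: [-0.0, -2.9, -2.2]
grip_width: 0.0226
```

It dropped: Fz went from +8 to -2 N (handle weight only). I'll lower gently to the notch floor.

```bash

python3 -m jog '{"translation":[[0,0,0.08],[0,0,0.16],[0,0,0.24],[0,0,0.24]],"angular":[[0,0,0],[0,0,0],[0,0,0],[0,0,0]],"hand":[1,1,1,1]}'
```

```text
clock: 14.73
position: [0.5266, 0.0078, 0.0643]
eef_rot: [0.001, -3.141, 0.001]
contact_force: [0.4, -2.0, -2.1]
grip_width: 0.0228
```

```bash

python3 -m jog '{"translation":[[0,0,0.1],[0,0,0.2],[0,0,0.3],[0,0,0.4],[0,0,0.5],[0,0,0.56],[0,0,0.62],[0,0,0.65],[0,0,0.65]],"angular":[[0,0,0],[0,0,0],[0,0,0],[0,0,0],[0,0,0],[0,0,0],[0,0,0],[0,0,0],[0,0,0]],"hand":[1,1,1,1,1,1,1,1,1]}'
```

```text
clock: 15.48
position: [0.527, 0.008, 0.0584]
eef_rot: [-0.002, 3.141, -0.0]
contact_force: [0.2, -2.6, 4.7]
grip_width: 0.0226
```

Foot down 10 mm below ledge height and in floor contact (+5 N). Relieve and release.

```bash

python3 -m jog '{"translation":[[0,0,-0.03],[0,0,-0.03],[0,0,-0.03],[0,0,-0.03],[0,0,-0.03],[0,0,-0.03],[0,0,-0.03],[0,0,-0.03],[0,0,-0.03],[0,0,-0.03]],"angular":[[0,0,0],[0,0,0],[0,0,0],[0,0,0],[0,0,0],[0,0,0],[0,0,0],[0,0,0],[0,0,0],[0,0,0]],"hand":[0.4,0.2,0,-0.3,-0.6,-1,-1,-1,-1,-1]}'
python3 -m jog '{"translation":[[0,0,-0.5],[0,0,-1.5],[0,0,-3],[0,0,-5],[0,0,-7],[0,0,-9],[0,0,-10],[0,0,-10],[0,0,-10]],"angular":[[0,0,0],[0,0,0],[0,0,0],[0,0,0],[0,0,0],[0,0,0],[0,0,0],[0,0,0],[0,0,0]],"hand":[-1,-1,-1,-1,-1,-1,-1,-1,-1]}'
python3 - <<'E'
from h import *
np.set_printoptions(precision=4,suppress=True)
st=arm.state(); im,D=arm.get_image("wrist"); s,_=arm.get_image("scene")
c=arm.get_calibration("wrist"); H=np.array(c["hand_eye"]); Rw=Ro.from_rotvec(st["eef_rot"]).as_matrix()
rr,cc=np.mgrid[0:420,0:560]; d=np.stack([(cc-c["cx"])/c["fx"],(rr-c["cy"])/c["fy"],np.ones(D.shape)],-1)@(Rw@H[:3,:3]).T
X=Rw@H[:3,3]+st["position"]+d*D[...,None]
m=(D>0)&(np.hypot(X[...,0]-.527,X[...,1]-.009)<.025)&(X[...,2]>.085)&(X[...,2]<.13)
z=X[m][:,2]; t=np.percentile(z,90); q=X[m&(abs(X[...,2]-t)<.003)]
print(st["position"],"grip top z",t,"xy",q[:,:2].min(0),q[:,:2].max(0)); A=np.c_[q[:,:2],np.ones(len(q))]; print("top plane tilt",np.linalg.lstsq(A,q[:,2],rcond=None)[0])
a=cv2.resize(im[130:330,180:400],(440,400)); b=cv2.resize(s[160:310,200:360],(427,400))
cv2.imwrite("pics/end.png",np.hstack([a,b])[:,:800])
E
```

```text
clock: 16.32
position: [0.5267, 0.0081, 0.0583]
eef_rot: [0.002, -3.142, 0.0]
contact_force: [-0.7, -0.2, 0.4]
grip_width: 0.0852
clock: 17.07
position: [0.5268, 0.0081, 0.1586]
eef_rot: [-0.002, 3.14, 0.0]
contact_force: [-0.3, -0.1, -0.2]
grip_width: 0.0852
[0.5268 0.0081 0.1586] grip top z 0.10275352490894407 xy [ 0.5153 -0.0026] [0.5383 0.0204]
top plane tilt [0.0123 0.0041 0.0954]
```

View pics/end.png

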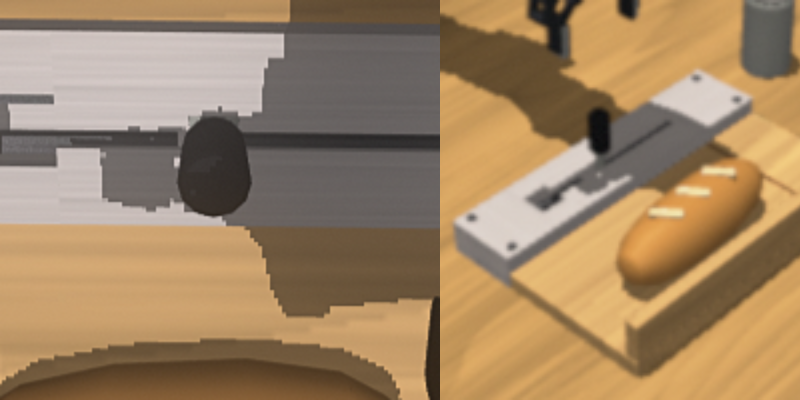

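The handle stands upright in the slot (crop [165,215] left, [130,598] right). Its grip top is at z = 0.1027 m, against 0.102 when home and 0.112 when still on the bar. Its tilt is about 0.013 rad, and the loaf and the gripper are clear.

```bash
python3 -c "
from cell import arm
print(arm.job_done(), arm.state()['clock'])"
```

```text
the job is handed in; nothing more can be done
the job is handed in; nothing more can be done
```

I took the black feed handle out of its holder, put its foot through the window onto the slide bar, and slid it along until it dropped into the notch. That was about 79 mm past the window. I lowered it gently to the notch floor, let go, backed the arm off and handed the job in at about 17 s of the 67 s allowed.

- **Foot in the notch:** the tool went 10 mm below bar height before meeting the floor at about 5 N. The grip's top then measured 102.7 mm, against 102 mm expected when home and 112 mm if still on the bar.
- **Upright and free:** the handle tilts about 0.013 rad (limit 0.08). The gripper is open, about 10 cm higher, and reads no contact.
- **Forces:** readings after each move never passed 8.2 N along any axis (handle limit 80 N). I did not record brief peaks between readings.
- **Bystanders:** nothing went near the loaves or shaker. The loaf on the board looks in place in the last picture, but I did not measure any of the three again.
- **Disagreement:** the scene and top cameras put the window up to 9 mm apart from each other. I used the close-up wrist view instead, measuring the foot and window in the same picture.

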